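# Dial open the evidence case

## Task

Unlock the evidence case by its dial: turn the dial left so that its pointer stops on the second mark left of the zero block and rest there a moment, then turn it right to the first mark right of the block, and from there keep turning slowly right while pushing lightly down until you feel it come over its hidden gate. Push the dial gently all the way down there, never forcing it against the lock (25 N is too much), and let go; leave everything else on the desk alone.

Things in the scene. Friction and masses are not known exactly. Their poses are not given: they have to be found in the camera images.
- case: Grey steel evidence case, a fixed box 152 mm (x) by 172 mm (y) by 62 mm tall. Origin: centre of its underside; z up; +x to its back (hinges), -x to its front, where a small round bolt draws out of its keeper as the dial sinks. The dial stands upright in the middle of the lid, inside a black scale plate 114 mm wide.
- zero_block (a point): Top of the small raised aluminium block at the zero of the scale, 51.5 mm from the dial's axis towards the case's +x. Thin white marks follow it every 15 degrees, five to the left (anticlockwise from above) and five to the right; the block itself is not counted as a mark.
- dial (a joint): Angle of the dial in rad about the upright axis: 0 when its pointer points to the zero block, growing anticlockwise from above (left), range -1.25 to 1.25. Second mark left = +0.524, first mark right = -0.262. About 0.05 N m of friction; it stays where it is left.
- plunger (a joint): How far the dial is pushed down, in m: 0 as found, 0.011 to 0.013 fully home. About 3 N of friction holds it at any height. Off the gate, the dial's hidden lug meets a sprung steel plate after 1 mm, which gives 3.5 N per mm for 4 mm and is then rigid. The gate is a slot in this plate, with 3 degrees of play to either side; the slot's floor is as springy.
- dial_pointer (a point): Pointer end of the dial, on the disc's top, 36 mm from its axis. The hidden gate is reached with the pointer 6 to 40 degrees (0.10 to 0.70 rad) right of the first right mark, differently each time. With 6 to 10 N of push while turning slowly right, the push eases suddenly by several N as the lug comes over the gate; then the dial can be pushed down.
- dial_head: The dial: a black fluted disc 74 mm wide, 6 mm thick, with an upright aluminium grip bar across it, 52 mm long, 14 mm wide, 30 mm tall above the disc, a white line on its top to the pointer end. Origin on the dial's axis 24.5 mm below the disc's underside; x along the bar to the pointer, z up. As found the disc's top is 93.5 mm and the bar's top 123.5 mm above the desk.
- dial_grip (a point): Middle of the dial's grip bar, on the dial's axis, 20 mm above the disc and 10 mm below the bar's top; x along the bar to the pointer end, z up.
- jar: Bystander, to be left where it is: small round jar with black lid, 54 mm wide and 56 mm tall. Origin: centre of its underside.
- swab: Bystander, to be left where it is: white swab transport tube, 13x128x13 mm, lying. Origin: centre of its underside.
- cap: Bystander, to be left where it is: black camera lens cap, 59 mm wide, 10 mm thick, lying. Origin: centre of its underside.

How it is judged:
By the outcome, as a careful person would: the job done as asked, in the order asked, and still so for the second after the job is handed in, with the robot touching nothing.
It also fails if it takes over 69 s, if anything falls off the work surface, if the arm or the gripper's body presses on something with over 40 N, if the wrist force passes 120 N, or if a joint passes its speed limit or range.

## Robot

A 6-joint arm with a two-finger parallel gripper is mounted at the origin on a cart in front of the work surface, level with it; the furniture and walls round the work are solid. World frame = base frame: x ahead of the robot, y to its left, z up, the work surface at z = 0. Lengths are in m, angles in rad, forces in N, time in s.
With the tool pointing down it reaches from about 0.425 to 1.125 m from the base axis. Payload 14.9 kg.
Tool frame: the origin (TCP) lies midway between the tips of the shut fingers; the grasp point (between the pads) lies ctrl.hold_point_z behind it (ctrl.hold_point_z is the distance from the TCP to the grasp point, in m); z points along the fingers, y is the line along which they close (so a half turn about z gives the same grasp; the last joint's range is limited). The gripper opens to 91 mm and grips with 3 to 60 N. Pads are 32 mm wide; open, the fingers measure 118 mm over their backs; the gripper's body (76 mm by 178 mm) begins 60 mm behind the grasp point.
Start: joints at [-1.308, 0.379, 1.734, -0, 1.028, -0.033], TCP at [0.204, -0.67, 0.214] pointing down, gripper open.
Joint ranges: [-2.77, 2.77], [-0.74, 2.19], [0, 2.66], [-1.06, 4.2], [0.31, 2.87], [-3.08, 3.08]. Speed limits (rad/s): [1.89, 1.89, 2.39, 3.14, 3.14, 3.14].

## Interface

Orientations are given as a 3x3 rotation matrix whose columns are the frame's x, y, z axes.
In Python, from bench import sensors, cams, order, ctrl gives the robot as it stands.
- The arm moves only by the tool play_rows, never from a script. Its arguments are lists of equal length, an entry for each row: "xyz": the shift along the tool's x, y, z in cm, a list of three; "twist": the turn, a rotation vector about the tool's x, y, z in rad, a list of three. In form: {"xyz": [[dx, dy, dz], ...], "twist": [[rx, ry, rz], ...]}. A call has 1 to 8 rows; each row shifts and turns the commanded pose from where the row before left it, along the tool's axes as they then stand; what a row does not reach is not made up. A row lasts 1/12 s, in which the tool goes at most 41.7 mm and 7.16 degrees, less where a joint would pass 70% of its speed; a pose out of reach is approached as far as the arm can. A call with a gripper value outside its range is refused whole. "grip" is the closure in counts, from 0 (fully open) to 255 (shut), set as the call begins (left out, the last holds). The fingers move at their own pace and stop on an object; the grip force is fixed at half the most. Time passes only in rows, so rows that do not move let the fingers close. It gives the time, the measured TCP pose, the force, the opening and the grip force at its end, in the units of the state.
- sensors.sense(): the state, without advancing time (a new reading comes with each control period).
- cams.snapshot(name): name is "scene" or "top" or "wrist"; returns the picture (400x640x3 uint8, blue, green, red); there is no depth.
- cams.calibration(name): a dict with "camera_matrix" (3x3 intrinsics, pixels), "origin" and "rotation" of the camera in the world. Camera axes: x right, y up, looking along -z (the intrinsics and any distortion apply to the point x, -y, -z); pixel columns grow to the right and rows downward; lengths in m; the calibration is good to about 2 mm. A picture is of the moment at which its call begins: read the wrist's pose just before it. calibration takes no time and is no camera call; for the wrist camera it gives the pose at the moment of the call.
- order.job_done(): hands the job in; it is judged then, once.
The state is a dict: "clock": time; "joint_pos": joint angles; "dq": joint speeds; "joint_torque": joint torques, N m; "position": TCP position; "tcp_rot": TCP orientation; "force": force on the tool from outside, world axes, zero at the start; "torque": the same for the moment, N m; "width": opening from 0.0 (shut) to 1.0 (fully open); "gripper_force": force on a finger pad.
Only numpy, scipy, OpenCV 4.12 (cv2) and the standard library are available. Lean on these libraries where they do the work, as an engineer would, in place of code of your own. Each camera call takes 0.05 s, during which the arm holds its last target. There are 200 camera calls.

## Working session

There is one attempt and no reset: what is moved stays moved. The work goes in short steps, Python scripts to look and compute and a tool call to move; the robot and the scene stay as the last step left them, time stands still between calls to the robot, and variables do not carry over. Pictures are saved under pics/ and viewed, at most 10 in all, crops included, and the job is handed in when it is done.

Besides the shell and the picture viewer there is one more tool, called after "Request:" as name(argument=value, ...), one argument or row to a line, values as JSON. play_rows: Moves the arm, as the interface text tells. Its arguments: {"type":"object","properties":{"xyz":{"type":"array"},"twist":{"type":"array"},"grip":{"type":"number"}},"required":["xyz","twist"]}

```bash
mkdir -p pics; ls
python3 - <<'E'
from bench import sensors,cams,order,ctrl
import cv2
s=sensors.sense();print(s,ctrl.hold_point_z)
for n in("scene","top"):
    cv2.imwrite(f"pics/{n}0.png",cams.snapshot(n));print(n,cams.calibration(n))
E
```

```text
pics
{'clock': 0.0, 'joint_pos': array([-1.30828520e+00,  3.79422577e-01,  1.73478551e+00, -1.59908711e-05,
        1.02851889e+00, -3.33347738e-02]), 'dq': array([ 0.00029319, -0.00022777, -0.00093569, -0.00109845,  0.00117428,
       -0.00340096]), 'joint_torque': array([ 3.77892839e-04, -7.63725471e+01, -4.34377062e+01,  6.50351727e-02,
        4.22368327e-02, -7.00363603e-05]), 'position': array([ 0.20394629, -0.66920511,  0.21327612]), 'tcp_rot': array([[ 9.56553458e-01,  2.91556836e-01, -3.07591200e-04],
       [ 2.91556997e-01, -9.56552835e-01,  1.09190649e-03],
       [ 2.41255656e-05, -1.13414729e-03, -9.99999357e-01]]), 'force': array([0.06625027, 0.33458594, 0.25191697]), 'torque': array([0.04194938, 0.00059797, 0.00526301]), 'gripper_force': 0.0, 'width': 1.0027110464201792} 0.0188
scene {'camera_matrix': array([[427.21665153,   0.        , 316.25263007],
       [  0.        , 427.21665153, 193.75087601],
       [  0.        ,   0.        ,   1.        ]]), 'origin': array([0.23334219, 0.5985595 , 0.48084399]), 'rotation': array([[-0.86829534,  0.19563348, -0.45584069],
       [-0.49567158, -0.37795543,  0.78195868],
       [-0.01931017,  0.90491836,  0.4251469 ]])}
top {'camera_matrix': array([[434.20640383,   0.        , 316.76045618],
       [  0.        , 434.20640383, 194.95153397],
       [  0.        ,   0.        ,   1.        ]]), 'origin': array([ 0.45630916, -0.06440639,  0.91427497]), 'rotation': array([[ 0.00504968,  0.98022103, -0.19784143],
       [-0.99993235,  0.00702277,  0.00927275],
       [ 0.01047874,  0.19778122,  0.98019018]])}
```

View pics/top0.png

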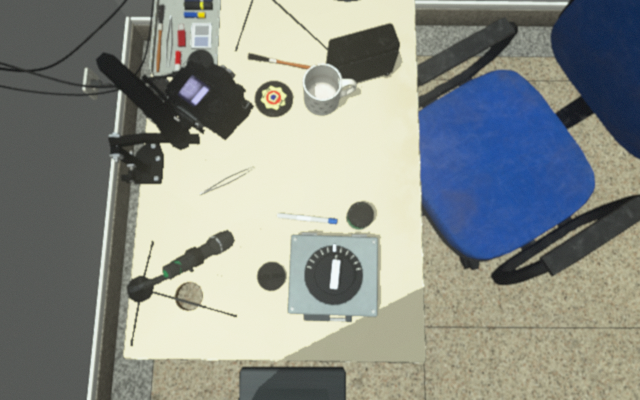

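View pics/scene0.png

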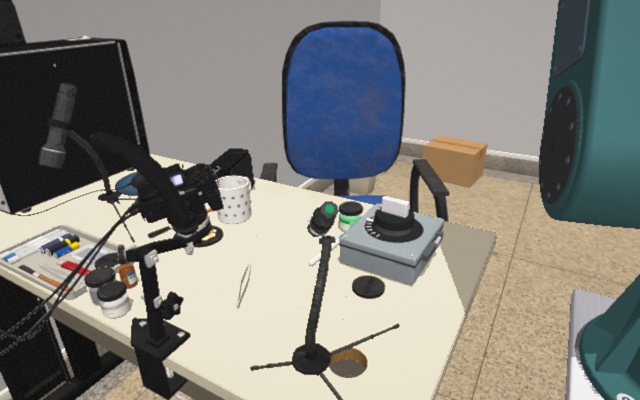

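The top view shows the case at about (334,275), with its zero block up at (334,247) towards +x. The jar is at (360,215), the swab at (308,218) and the cap at (271,276). I'll enlarge the dial.

Run:
```python
import cv2
a=cv2.imread("pics/top0.png")[225:325,284:386]
cv2.imwrite("pics/c0.png",cv2.resize(a,None,fx=6,fy=6,interpolation=cv2.INTER_CUBIC)[:600])
```

```text
(no output)
```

View pics/c0.png

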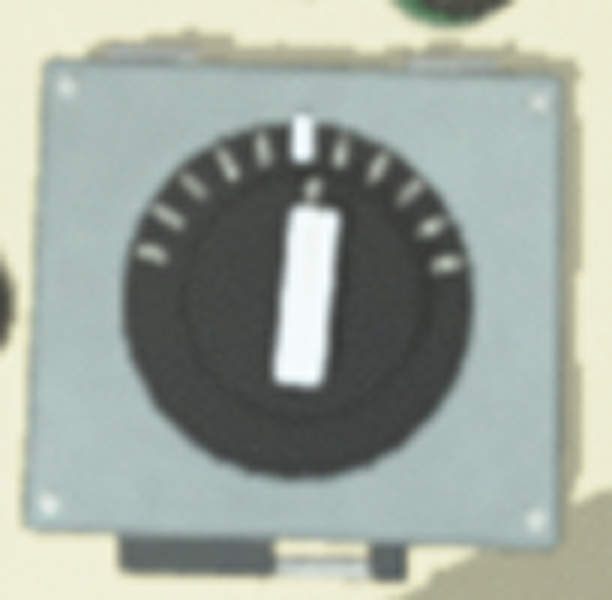

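The crop shows the bar top's corners at (290,207), (341,210), (324,386) and (273,382). The pointer is slightly right of the block (303,140). The lid's screws are at (67,87), (540,101), (537,520) and (49,504).

```bash
cat > h.py <<'E'
import numpy as np
from bench import sensors,cams
def ray(c,uv,z):
    K=c["camera_matrix"];p=np.linalg.inv(K)@[uv[0],uv[1],1.]
    d=c["rotation"]@[p[0],-p[1],-p[2]];o=np.array(c["origin"])
    return o+d*(z-o[2])/d[2]
def ang(v): return np.arctan2(v[1],v[0])
E
python3 - <<'E'
from h import *
c=cams.calibration("top");q=lambda p,z:ray(c,(p[0]/6+284-.4,p[1]/6+225-.4),z)[:2]
b=[q(p,.1235) for p in[(290,207),(341,210),(324,386),(273,382)]]
print("bar",np.mean(b,0),np.round(b,4),ang(b[0]+b[1]-b[2]-b[3]))
s=[q(p,.063) for p in[(67,87),(540,101),(537,520),(49,504)]]
print("lid",np.mean(s,0),ang(s[0]+s[1]-s[2]-s[3]),ang(s[0]-s[1])-np.pi/2)
print(np.round(s,4))
print("block",q((303,140),.07)); print("ptr",q((314,190),.0935))
m=[q(p,.064) for p in[(153,253),(168,218),(195,188),(229,163),(265,150),(341,152),(378,168),(411,194),(432,229),(447,264)]]
ctr=np.mean(s,0)
print([round(np.degrees(ang(x-ctr)),1) for x in m])
E
```

```text
bar [ 0.47178131 -0.10491958] [[ 0.498  -0.0999]
 [ 0.4972 -0.1152]
 [ 0.4454 -0.1099]
 [ 0.4465 -0.0947]] -0.10124414391421627
lid [ 0.47166425 -0.10523864] -0.02806445746606681 -0.023507513809327252
[[ 0.5396 -0.0298]
 [ 0.536  -0.1844]
 [ 0.4034 -0.1807]
 [ 0.4077 -0.0261]]
block [ 0.52227368 -0.1065071 ]
ptr [ 0.5048927  -0.10873161]
[np.float64(72.8), np.float64(58.6), np.float64(43.4), np.float64(27.3), np.float64(12.7), np.float64(-16.4), np.float64(-31.5), np.float64(-47.2), np.float64(-62.3), np.float64(-76.4)]
```

Request:
play_rows(
  xyz=[
    [2.6,-2.8,0],
    [2.6,-2.8,0],
    [2.6,-2.8,0],
    [2.6,-2.8,0],
    [2.6,-2.8,0],
    [2.6,-2.8,0],
    [2.6,-2.8,0],
    [2.6,-2.8,0],
  ],
  twist=[
    [0,0,0],
    [0,0,0],
    [0,0,0],
    [0,0,0],
    [0,0,0],
    [0,0,0],
    [0,0,0],
    [0,0,0],
  ],
  grip=0,
)

```text
clock: 0.77
position: [0.338, -0.3929, 0.2138]
tcp_rot: [[0.957, 0.291, -0.0], [0.291, -0.957, 0.0], [-0.0, -0.0, -1.0]]
force: [0.6, 0.1, 0.5]
width: 0.998
gripper_force: 0.0
```

Request:
play_rows(
  xyz=[
    [2.6,-2.8,0],
    [2.6,-2.8,0],
    [2.6,-2.8,0],
    [2.6,-2.8,0],
    [2.6,-2.8,0],
    [2.6,-2.8,0],
    [2.6,-2.8,0],
    [0,0,0],
  ],
  twist=[
    [0,0,0],
    [0,0,0],
    [0,0,0],
    [0,0,0],
    [0,0,0.1],
    [0,0,0.1],
    [0,0,0.1],
    [0,0,0.1],
  ],
)

```text
clock: 1.43
position: [0.467, -0.156, 0.2141]
tcp_rot: [[0.994, -0.105, 0.001], [-0.105, -0.994, 0.0], [0.001, -0.001, -1.0]]
force: [0.2, -0.3, -0.0]
width: 0.993
gripper_force: 0.0
```

```bash
cat >> h.py <<'E'
def st(tx=.472,ty=-.105,tz=None,yaw=None,note=True):
    s=sensors.sense();R=s["tcp_rot"];p=s["position"]
    t=np.array([tx,ty,p[2] if tz is None else tz])
    y=ang(R[:,0])
    print("t",round(s["clock"],2),"p",p.round(4),"yaw",round(y,4),"tilt",R[:2,2].round(4),"F",s["force"].round(1),"T",s["torque"].round(2),"w",round(s["width"],3),"gf",round(s["gripper_force"],1))
    print("delta tool cm",(R.T@(t-p)*100).round(2),"" if yaw is None else f"twist {y-yaw:.4f}")
    return s
E
python3 - <<'E'
from h import *
import cv2
c=cams.calibration("wrist");st(yaw=-.101)
im=cams.snapshot("wrist");cv2.imwrite("pics/w0.png",im);print(c)
E
```

```text
t 1.43 p [ 0.467  -0.156   0.2141] yaw -0.1056 tilt [0.001  0.0004] F [ 0.2 -0.3 -0. ] T [0.01 0.05 0.01] w 0.993 gf 0.0
delta tool cm [-0.04 -5.12  0.  ] twist -0.0046
{'camera_matrix': array([[328.12843026,   0.        , 316.22431397],
       [  0.        , 328.12843026, 200.75294099],
       [  0.        ,   0.        ,   1.        ]]), 'origin': array([ 0.53404156, -0.16406401,  0.383852  ]), 'rotation': array([[-1.04302216e-01,  9.65168756e-01,  2.39938159e-01],
       [-9.94545247e-01, -1.01438236e-01, -2.42906628e-02],
       [ 8.94314853e-04, -2.41162925e-01,  9.70484232e-01]])}
```

View pics/w0.png

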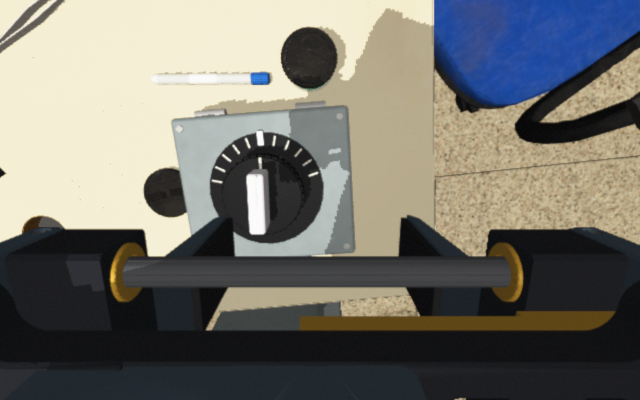

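The wrist view shows the lid and dial with marks; the bar's top runs (257,172) to (258,233), pointer line at (260,160), block (260,137). I'll enlarge it for a precise angle.

Run:
```python
import cv2
a=cv2.imread("pics/w0.png")[120:245,200:330]
cv2.imwrite("pics/c1.png",cv2.resize(a,None,fx=4.8,fy=4.8,interpolation=cv2.INTER_CUBIC))
```

```text
(no output)
```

View pics/c1.png

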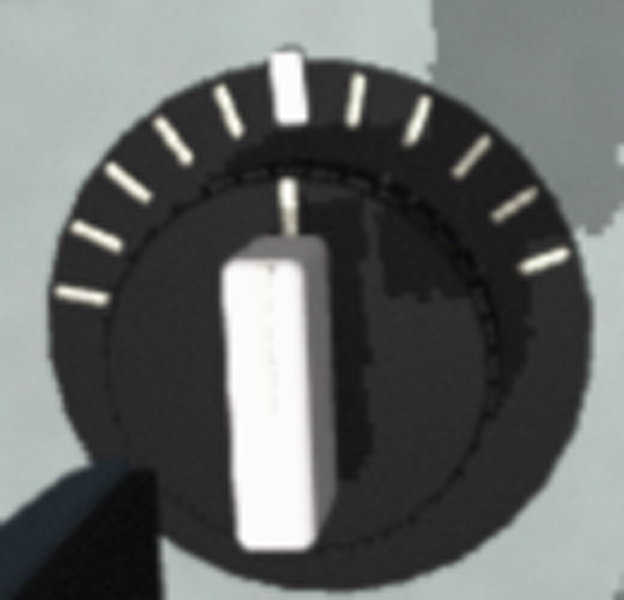

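The crop shows the bar's top corners at (223,262), (305,262), (314,549) and (238,549), and the pointer line from (287,180) to (290,235). The mark midpoints are all readable. I'll fit the scale's centre and yaw to the marks.

Run:
```python
from h import *
from scipy.optimize import least_squares
c=dict(camera_matrix=np.array([[328.128,0,316.224],[0,328.128,200.753],[0,0,1]]),origin=np.array([.53404156,-.16406401,.383852]),
rotation=np.array([[-1.04302216e-01,9.65168756e-01,2.39938159e-01],[-9.94545247e-01,-1.01438236e-01,-2.42906628e-02],[8.94314853e-04,-2.41162925e-01,9.70484232e-01]]))
q=lambda p,z:ray(c,(p[0]/4.8+200-.4,p[1]/4.8+120-.4),z)[:2]
px=[(82,296),(97,236),(128,182),(173,141),(229,110),(356,101),(419,120),(471,156),(515,204),(545,260)]
k=np.radians(15)*np.array([5,4,3,2,1,-1,-2,-3,-4,-5])
for z in(.062,.064):
    m=np.array([q(p,z) for p in px])
    f=lambda v:(v[:2]+v[3]*np.c_[np.cos(k+v[2]),np.sin(k+v[2])]-m).ravel()
    r=least_squares(f,[.472,-.105,0,.05]);print(z,r.x.round(4),np.abs(r.fun).max())
b=[q(p,.1235) for p in[(223,262),(305,262),(314,549),(238,549)]]
print("bar",np.mean(b,0),ang(b[0]+b[1]-b[2]-b[3]),np.linalg.norm(b[0]+b[1]-b[2]-b[3])/2,np.linalg.norm(b[0]-b[1]))
p=[q(x,.0935) for x in[(287,180),(290,235)]];print("ptr",p,ang(p[0]-np.mean(b,0)),ang(p[0]-r.x[:2]))
```

```text
0.062 [ 0.4706 -0.1073 -0.0271  0.0498] 0.0002692900889273153
0.064 [ 0.471  -0.1076 -0.0271  0.0495] 0.0002676167103846938
bar [ 0.47148    -0.10798688] -0.10838913280742243 0.0506436197892271 0.013686821471244288
ptr [array([ 0.506976  , -0.11105863]), array([ 0.49684657, -0.11012838])] -0.08632287499226729 -0.09540096215826484
```

Request:
play_rows(
  xyz=[
    [-0.1,-2.45,0],
    [0,-2.45,0],
    [0,0,2.3],
    [0,0,2.3],
    [0,0,2.3],
    [0,0,2.3],
    [0,0,2.3],
    [0,0,0],
  ],
  twist=[
    [0,0,0],
    [0,0,0],
    [0,0,0],
    [0,0,0],
    [0,0,0],
    [0,0,0],
    [0,0,0],
    [0,0,0],
  ],
)

```text
clock: 2.15
position: [0.4658, -0.1111, 0.0954]
tcp_rot: [[0.995, -0.103, -0.006], [-0.103, -0.995, 0.002], [-0.006, -0.001, -1.0]]
force: [-1.6, -0.0, -0.8]
width: 0.998
gripper_force: 0.0
```

Run:
```python
from h import *
import cv2
st(.4714,-.107,.098,-.104)
cv2.imwrite("pics/w1.png",cams.snapshot("wrist"))
```

```text
t 2.15 p [ 0.4658 -0.1111  0.0954] yaw -0.1027 tilt [-0.0056  0.0016] F [-1.6 -0.  -0.8] T [0.01 0.08 0.03] w 0.998 gf 0.0
delta tool cm [ 0.51 -0.46 -0.26] twist 0.0013
```

View pics/w1.png

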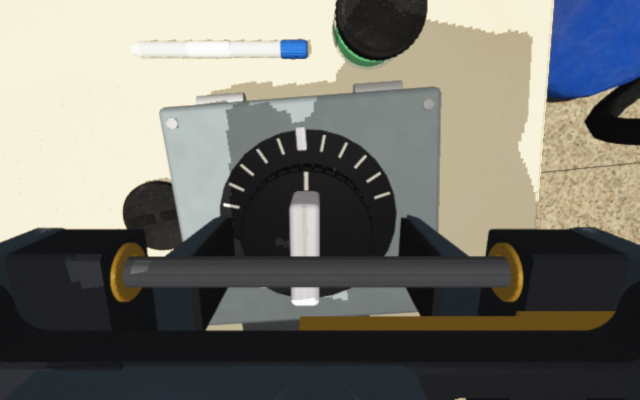

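The wrist view shows the bar at column 305 and the fingers' middle at about 316. That fits the computed 4–5 mm shift, so I'll correct for it and let the arm settle.

Request:
play_rows(
  xyz=[
    [0.2,-0.4,-0.2],
    [0,0,0],
    [0,0,0],
    [0,0,0],
  ],
  twist=[
    [0,0,0],
    [0,0,0],
    [0,0,0],
    [0,0,0],
  ],
)

```text
clock: 2.53
position: [0.4717, -0.1076, 0.1021]
tcp_rot: [[0.995, -0.104, 0.002], [-0.104, -0.995, -0.001], [0.002, 0.0, -1.0]]
force: [-0.1, 0.4, -0.4]
width: 0.999
gripper_force: 0.0
```

Run:
```python
from h import *
st(.4714,-.107,.098,-.104)
```

```text
t 2.53 p [ 0.4717 -0.1076  0.1021] yaw -0.1037 tilt [ 0.0019 -0.0005] F [-0.1  0.4 -0.4] T [ 0.04 -0.01  0.07] w 0.999 gf 0.0
delta tool cm [-0.04 -0.05  0.41] twist 0.0003
```

Request:
play_rows(
  xyz=[
    [0,0,0.2],
    [0,0,0.2],
    [0,0,0],
    [0,0,0],
    [0,0,0],
    [0,0,0],
    [0,0,0],
    [0,0,0],
  ],
  twist=[
    [0,0,0],
    [0,0,0],
    [0,0,0],
    [0,0,0],
    [0,0,0],
    [0,0,0],
    [0,0,0],
    [0,0,0],
  ],
  grip=255,
)

```text
clock: 3.2
position: [0.471, -0.1074, 0.097]
tcp_rot: [[0.995, -0.104, 0.0], [-0.104, -0.995, 0.0], [0.0, -0.0, -1.0]]
force: [-0.1, -0.9, -0.7]
width: 0.446
gripper_force: 0.0
```

Request:
play_rows(
  xyz=[
    [0,0,0],
    [0,0,0],
    [0,0,0],
    [0,0,0],
    [0,0,0],
    [0,0,0],
  ],
  twist=[
    [0,0,0],
    [0,0,0],
    [0,0,0],
    [0,0,0],
    [0,0,0],
    [0,0,0],
  ],
)

```text
clock: 3.7
position: [0.4711, -0.1067, 0.0969]
tcp_rot: [[0.995, -0.105, 0.0], [-0.105, -0.995, 0.001], [-0.0, -0.001, -1.0]]
force: [2.6, 11.9, 0.3]
width: 0.152
gripper_force: 29.9
```

Run:
```python
from h import *
st(.4714,-.107,.098,.497)
```

```text
t 3.7 p [ 0.4711 -0.1067  0.0969] yaw -0.1048 tilt [0.     0.0013] F [ 2.6 11.9  0.3] T [ 2.13 -0.44  0.09] w 0.152 gf 29.9
delta tool cm [ 0.04  0.03 -0.11] twist -0.6018
```

Request:
play_rows(
  xyz=[
    [0,-0.07,0],
    [0,0,0],
    [0,0,0],
    [0,0,0],
    [0,0,0],
    [0,0,0],
    [0,0,0],
    [0,0,0],
  ],
  twist=[
    [0,0,0],
    [0,0,-0.09],
    [0,0,-0.09],
    [0,0,-0.09],
    [0,0,-0.09],
    [0,0,-0.09],
    [0,0,-0.09],
    [0,0,0],
  ],
)

```text
clock: 4.37
position: [0.4712, -0.1064, 0.0969]
tcp_rot: [[0.905, 0.426, 0.0], [0.426, -0.905, 0.0], [0.0, -0.0, -1.0]]
force: [2.6, 5.2, -2.4]
width: 0.151
gripper_force: 30.0
```

Run:
```python
from h import *
st(.4711,-.1066,.097,.497)
```

```text
t 4.37 p [ 0.4712 -0.1064  0.0969] yaw 0.4399 tilt [0.0002 0.0005] F [ 2.6  5.2 -2.4] T [ 1.05 -0.54  0.1 ] w 0.151 gf 30.0
delta tool cm [-0.01  0.01 -0.01] twist -0.0571
```

Request:
play_rows(
  xyz=[
    [0.02,-0.02,0],
    [0,0,0],
    [0,0,0],
    [0,0,0],
    [0,0,0],
    [0,0,0],
    [0,0,0],
    [0,0,0],
  ],
  twist=[
    [0,0,-0.03],
    [0,0,-0.025],
    [0,0,0],
    [0,0,0],
    [0,0,0],
    [0,0,0],
    [0,0,0],
    [0,0,0],
  ],
)

```text
clock: 5.03
position: [0.4712, -0.1064, 0.0969]
tcp_rot: [[0.882, 0.471, -0.0], [0.471, -0.882, 0.0], [0.0, -0.0, -1.0]]
force: [3.2, 4.6, -4.3]
width: 0.152
gripper_force: 30.0
```

Run:
```python
from h import *
import cv2
st(.4711,-.1066,.097,.497)
im=cams.snapshot("wrist")
cv2.imwrite("pics/w2.png",cv2.resize(im[80:320,180:460],None,fx=2.5,fy=2.5,interpolation=cv2.INTER_CUBIC))
np.savez("w2.npz",**cams.calibration("wrist"))
```

```text
t 5.03 p [ 0.4712 -0.1064  0.0969] yaw 0.4904 tilt [-0.      0.0001] F [ 3.2  4.6 -4.3] T [ 0.9  -0.52 -0.09] w 0.152 gf 30.0
delta tool cm [-0.02  0.02 -0.01] twist -0.0066
```

View pics/w2.png

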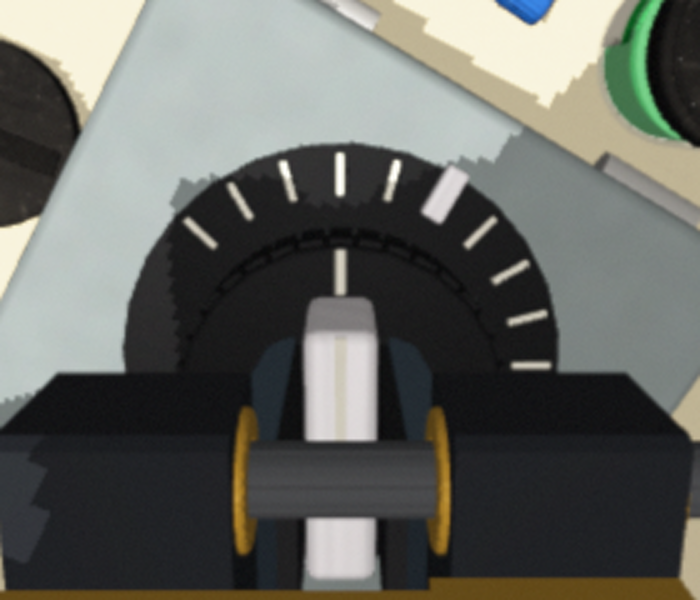

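The picture shows the pointer line (341,250–296) in line with the second left mark (340,155–193). I'll rest there, then turn right.

Request:
play_rows(
  xyz=[
    [0,0,0],
    [0,0,0],
    [0,0,0],
    [0,0,0],
    [0,0,0],
    [0,0,0],
    [0,0,0],
    [0,0,0],
  ],
  twist=[
    [0,0,-0.004],
    [0,0,0],
    [0,0,0],
    [0,0,0],
    [0,0,0],
    [0,0,0],
    [0,0,0],
    [0,0,0],
  ],
)

```text
clock: 5.75
position: [0.4712, -0.1064, 0.0969]
tcp_rot: [[0.88, 0.475, 0.0], [0.475, -0.88, 0.0], [0.0, -0.0, -1.0]]
force: [2.4, 3.8, -3.2]
width: 0.153
gripper_force: 30.0
```

Request:
play_rows(
  xyz=[
    [0,0,0],
    [0,0,0],
    [0,0,0],
    [0,0,0],
    [0,0,0],
    [0,0,0],
    [0,0,0],
    [0,0,0],
  ],
  twist=[
    [0,0,0.09],
    [0,0,0.09],
    [0,0,0.09],
    [0,0,0.09],
    [0,0,0.09],
    [0,0,0.09],
    [0,0,0.09],
    [0,0,0.09],
  ],
)

```text
clock: 6.42
position: [0.4711, -0.1062, 0.0969]
tcp_rot: [[0.974, -0.228, -0.0], [-0.228, -0.974, 0.0], [-0.0, -0.0, -1.0]]
force: [2.3, 6.3, -2.2]
width: 0.156
gripper_force: 30.0
```

Run:
```python
from h import *
st(.4711,-.1066,.097,-.289)
```

```text
t 6.42 p [ 0.4711 -0.1062  0.0969] yaw -0.23 tilt [-0.0003  0.0004] F [ 2.3  6.3 -2.2] T [ 1.28 -0.41  0.02] w 0.156 gf 30.0
delta tool cm [ 0.01  0.03 -0.01] twist 0.0590
```

Request:
play_rows(
  xyz=[
    [0,-0.03,0],
    [0,0,0],
    [0,0,0],
    [0,0,0],
    [0,0,0],
    [0,0,0],
  ],
  twist=[
    [0,0,0.03],
    [0,0,0.02],
    [0,0,0],
    [0,0,0],
    [0,0,0],
    [0,0,0],
  ],
)

```text
clock: 6.92
position: [0.4712, -0.1062, 0.0969]
tcp_rot: [[0.963, -0.271, -0.0], [-0.271, -0.963, 0.0], [-0.0, 0.0, -1.0]]
force: [0.7, 2.5, -3.3]
width: 0.15
gripper_force: 30.0
```

Run:
```python
from h import *
import cv2
st(.4711,-.1066,.097,-.289)
im=cams.snapshot("wrist")
cv2.imwrite("pics/w3.png",cv2.resize(im[80:320,180:460],None,fx=2.5,fy=2.5,interpolation=cv2.INTER_CUBIC))
```

```text
t 6.92 p [ 0.4712 -0.1062  0.0969] yaw -0.2746 tilt [-0.0002  0.    ] F [ 0.7  2.5 -3.3] T [ 0.62 -0.11  0.01] w 0.15 gf 30.0
delta tool cm [ 0.01  0.04 -0.01] twist 0.0144
```

View pics/w3.png

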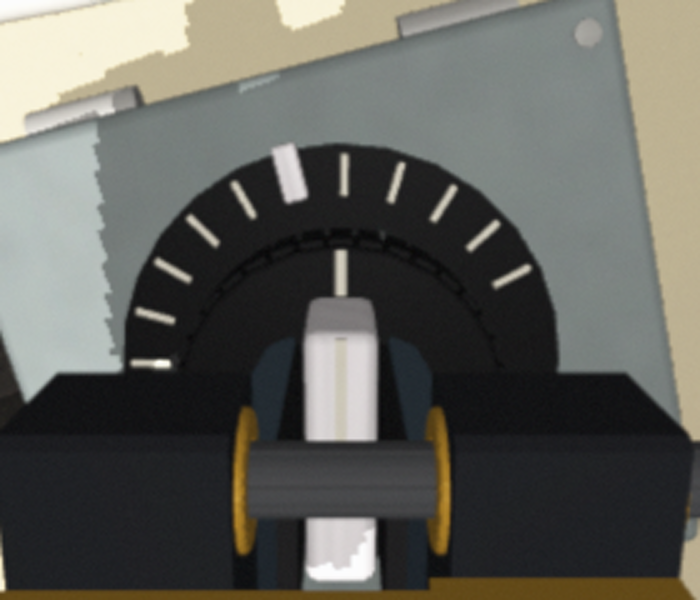

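The first right mark (344,175) lies just right of the pointer line (341), which matches the remaining 0.014 rad. I'll finish that turn, pause, then push lightly.

Request:
play_rows(
  xyz=[
    [0,0,0],
    [0,0,0],
    [0,0,0],
    [0,0,0],
    [0,0,0],
    [0,0,0],
    [0,0,0],
    [0,0,0],
  ],
  twist=[
    [0,0,0.014],
    [0,0,0],
    [0,0,0],
    [0,0,0],
    [0,0,0],
    [0,0,0],
    [0,0,0],
    [0,0,0],
  ],
)

```text
clock: 7.63
position: [0.4712, -0.1061, 0.0969]
tcp_rot: [[0.958, -0.285, -0.0], [-0.285, -0.958, 0.0], [-0.0, 0.0, -1.0]]
force: [-0.6, 2.1, -3.9]
width: 0.153
gripper_force: 30.0
```

Request:
play_rows(
  xyz=[
    [0,0,0.05],
    [0,0,0.05],
    [0,0,0.05],
    [0,0,0.05],
    [0,0,0],
    [0,0,0],
  ],
  twist=[
    [0,0,0],
    [0,0,0],
    [0,0,0],
    [0,0,0],
    [0,0,0],
    [0,0,0],
  ],
)

```text
clock: 8.13
position: [0.4712, -0.1061, 0.0949]
tcp_rot: [[0.958, -0.285, -0.0], [-0.285, -0.958, 0.0], [-0.0, 0.0, -1.0]]
force: [-2.1, 3.4, 1.2]
width: 0.153
gripper_force: 30.0
```

Run:
```python
from h import *
st(.4711,-.1066,.097,-.289)
```

```text
t 8.13 p [ 0.4712 -0.1061  0.0949] yaw -0.2891 tilt [-0.0001  0.    ] F [-2.1  3.4  1.2] T [ 0.61  0.53 -0.06] w 0.153 gf 30.0
delta tool cm [ 0.    0.05 -0.21] twist -0.0001
```

Request:
play_rows(
  xyz=[
    [0,0,0.05],
    [0,0,0.05],
    [0,0,0],
    [0,0,0],
  ],
  twist=[
    [0,0,0],
    [0,0,0],
    [0,0,0],
    [0,0,0],
  ],
)

```text
clock: 8.47
position: [0.4712, -0.1061, 0.0939]
tcp_rot: [[0.958, -0.285, -0.0], [-0.285, -0.958, 0.0], [-0.0, 0.0, -1.0]]
force: [-4.1, 2.7, 4.6]
width: 0.149
gripper_force: 30.0
```

Request:
play_rows(
  xyz=[
    [0,0,0.04],
    [0,0,0],
    [0,0,0],
    [0,0,0],
    [0,0,0],
    [0,0,0],
    [0,0,0],
    [0,0,0],
  ],
  twist=[
    [0,0,0],
    [0,0,0.008],
    [0,0,0.008],
    [0,0,0.008],
    [0,0,0.008],
    [0,0,0.008],
    [0,0,0.008],
    [0,0,0.008],
  ],
)

```text
clock: 9.13
position: [0.4712, -0.1061, 0.0936]
tcp_rot: [[0.941, -0.338, -0.0], [-0.338, -0.941, 0.0], [-0.0, 0.0, -1.0]]
force: [-3.0, 4.2, 5.9]
width: 0.155
gripper_force: 30.0
```

Run:
```python
from h import *
st(.4711,-.1066,.097,-.289)
```

```text
t 9.13 p [ 0.4712 -0.1061  0.0936] yaw -0.3453 tilt [-0.0002  0.    ] F [-3.   4.2  5.9] T [0.71 0.84 0.14] w 0.155 gf 30.0
delta tool cm [ 0.    0.05 -0.34] twist -0.0563
```

Request:
play_rows(
  xyz=[
    [0,0,0],
    [0,0,0],
    [0,0,0],
    [0,0,0],
    [0,0,0],
    [0,0,0],
  ],
  twist=[
    [0,0,0.008],
    [0,0,0.008],
    [0,0,0.008],
    [0,0,0.008],
    [0,0,0.008],
    [0,0,0.008],
  ],
)

```text
clock: 9.63
position: [0.4712, -0.1061, 0.0936]
tcp_rot: [[0.924, -0.383, -0.0], [-0.383, -0.924, 0.0], [-0.0, 0.0, -1.0]]
force: [-3.1, 4.8, 5.3]
width: 0.152
gripper_force: 30.0
```

Request:
play_rows(
  xyz=[
    [0,0,0],
    [0,0,0],
    [0,0,0],
    [0,0,0],
    [0,0,0],
    [0,0,0],
  ],
  twist=[
    [0,0,0.008],
    [0,0,0.008],
    [0,0,0.008],
    [0,0,0.008],
    [0,0,0.008],
    [0,0,0.008],
  ],
)

```text
clock: 10.13
position: [0.4712, -0.1061, 0.0936]
tcp_rot: [[0.904, -0.427, -0.0], [-0.427, -0.904, 0.0], [-0.0, 0.0, -1.0]]
force: [-3.8, 4.0, 5.6]
width: 0.151
gripper_force: 30.0
```

Request:
play_rows(
  xyz=[
    [0,0,0],
    [0,0,0],
    [0,0,0],
    [0,0,0],
    [0,0,0],
    [0,0,0],
  ],
  twist=[
    [0,0,0.008],
    [0,0,0.008],
    [0,0,0.008],
    [0,0,0.008],
    [0,0,0.008],
    [0,0,0.008],
  ],
)

```text
clock: 10.63
position: [0.4712, -0.1061, 0.0936]
tcp_rot: [[0.883, -0.47, -0.0], [-0.47, -0.883, 0.0], [-0.0, -0.0, -1.0]]
force: [-3.4, 4.6, 4.9]
width: 0.15
gripper_force: 30.0
```

Request:
play_rows(
  xyz=[
    [0,0,0.03],
    [0,0,0],
    [0,0,0],
    [0,0,0],
    [0,0,0],
    [0,0,0],
  ],
  twist=[
    [0,0,0.008],
    [0,0,0.008],
    [0,0,0.008],
    [0,0,0.008],
    [0,0,0.008],
    [0,0,0.008],
  ],
)

```text
clock: 11.13
position: [0.4712, -0.1061, 0.0933]
tcp_rot: [[0.859, -0.512, -0.0], [-0.512, -0.859, 0.0], [-0.0, 0.0, -1.0]]
force: [-4.4, 4.9, 7.7]
width: 0.156
gripper_force: 30.0
```

Request:
play_rows(
  xyz=[
    [0,0,0],
    [0,0,0],
    [0,0,0],
    [0,0,0],
    [0,0,0],
    [0,0,0],
  ],
  twist=[
    [0,0,0.008],
    [0,0,0.008],
    [0,0,0.008],
    [0,0,0.008],
    [0,0,0.008],
    [0,0,0.008],
  ],
)

```text
clock: 11.63
position: [0.4712, -0.106, 0.0933]
tcp_rot: [[0.834, -0.552, -0.0], [-0.552, -0.834, 0.0], [-0.0, 0.0, -1.0]]
force: [-4.2, 5.4, 7.1]
width: 0.153
gripper_force: 30.0
```

Request:
play_rows(
  xyz=[
    [0,0,0],
    [0,0,0],
    [0,0,0],
    [0,0,0],
    [0,0,0],
    [0,0,0],
  ],
  twist=[
    [0,0,0.008],
    [0,0,0.008],
    [0,0,0.008],
    [0,0,0.008],
    [0,0,0.008],
    [0,0,0.008],
  ],
)

```text
clock: 12.13
position: [0.4712, -0.106, 0.0933]
tcp_rot: [[0.806, -0.592, -0.0], [-0.592, -0.806, 0.0], [-0.0, 0.0, -1.0]]
force: [-4.4, 4.4, 6.4]
width: 0.153
gripper_force: 30.0
```

Request:
play_rows(
  xyz=[
    [0,0,0],
    [0,0,0],
    [0,0,0],
    [0,0,0],
    [0,0,0],
    [0,0,0],
  ],
  twist=[
    [0,0,0.008],
    [0,0,0.008],
    [0,0,0.008],
    [0,0,0.008],
    [0,0,0.008],
    [0,0,0.008],
  ],
)

```text
clock: 12.63
position: [0.4712, -0.106, 0.0933]
tcp_rot: [[0.777, -0.63, -0.0], [-0.63, -0.777, 0.0], [-0.0, -0.0, -1.0]]
force: [-4.1, 4.8, 5.5]
width: 0.156
gripper_force: 30.0
```

Request:
play_rows(
  xyz=[
    [0,0,0.02],
    [0,0,0],
    [0,0,0],
    [0,0,0],
    [0,0,0],
    [0,0,0],
  ],
  twist=[
    [0,0,0.008],
    [0,0,0.008],
    [0,0,0.008],
    [0,0,0.008],
    [0,0,0.008],
    [0,0,0.008],
  ],
)

```text
clock: 13.13
position: [0.4713, -0.106, 0.0932]
tcp_rot: [[0.746, -0.666, -0.0], [-0.666, -0.746, 0.0], [-0.0, -0.0, -1.0]]
force: [-4.0, 5.7, 7.2]
width: 0.151
gripper_force: 30.0
```

Request:
play_rows(
  xyz=[
    [0,0,0],
    [0,0,0],
    [0,0,0],
    [0,0,0],
    [0,0,0],
    [0,0,0],
  ],
  twist=[
    [0,0,0.008],
    [0,0,0.008],
    [0,0,0.008],
    [0,0,0.008],
    [0,0,0.008],
    [0,0,0.008],
  ],
)

```text
clock: 13.63
position: [0.4713, -0.106, 0.0932]
tcp_rot: [[0.713, -0.701, -0.0], [-0.701, -0.713, 0.0], [-0.0, -0.0, -1.0]]
force: [-4.3, 5.7, 7.4]
width: 0.146
gripper_force: 30.0
```

Request:
play_rows(
  xyz=[
    [0,0,0],
    [0,0,0],
    [0,0,0],
    [0,0,0],
    [0,0,0],
    [0,0,0],
  ],
  twist=[
    [0,0,0.008],
    [0,0,0.008],
    [0,0,0.008],
    [0,0,0.008],
    [0,0,0.008],
    [0,0,0.008],
  ],
)

```text
clock: 14.13
position: [0.4712, -0.106, 0.0931]
tcp_rot: [[0.678, -0.735, -0.0], [-0.735, -0.678, 0.0], [-0.0, 0.0, -1.0]]
force: [-2.4, 3.4, 0.4]
width: 0.152
gripper_force: 30.0
```

The push dropped suddenly from 7.4 to 0.4 N, so the lug is over the gate. I'll centre a little and push down carefully.

Request:
play_rows(
  xyz=[
    [0,0,0],
    [0,0,0],
    [0,0,0],
    [0,0,0.05],
    [0,0,0.05],
    [0,0,0.05],
    [0,0,0],
  ],
  twist=[
    [0,0,0.008],
    [0,0,0.008],
    [0,0,0.008],
    [0,0,0],
    [0,0,0],
    [0,0,0],
    [0,0,0],
  ],
)

```text
clock: 14.72
position: [0.4712, -0.106, 0.0914]
tcp_rot: [[0.66, -0.751, -0.0], [-0.751, -0.66, 0.0], [-0.0, -0.0, -1.0]]
force: [-2.2, 5.3, -1.1]
width: 0.151
gripper_force: 30.0
```

Request:
play_rows(
  xyz=[
    [0,0,0.05],
    [0,0,0.05],
    [0,0,0.05],
    [0,0,0.05],
    [0,0,0.05],
    [0,0,0.05],
    [0,0,0.05],
    [0,0,0.05],
  ],
  twist=[
    [0,0,0],
    [0,0,0],
    [0,0,0],
    [0,0,0],
    [0,0,0],
    [0,0,0],
    [0,0,0],
    [0,0,0],
  ],
)

```text
clock: 15.38
position: [0.4712, -0.106, 0.0874]
tcp_rot: [[0.66, -0.751, -0.0], [-0.751, -0.66, 0.0], [-0.0, -0.0, -1.0]]
force: [-2.3, 5.2, 1.6]
width: 0.152
gripper_force: 30.0
```

Request:
play_rows(
  xyz=[
    [0,0,0.05],
    [0,0,0.05],
    [0,0,0.05],
    [0,0,0],
  ],
  twist=[
    [0,0,0],
    [0,0,0],
    [0,0,0],
    [0,0,0],
  ],
)

```text
clock: 15.72
position: [0.4712, -0.106, 0.0858]
tcp_rot: [[0.66, -0.751, -0.0], [-0.751, -0.66, 0.0], [-0.0, -0.0, -1.0]]
force: [-1.9, 4.7, -1.0]
width: 0.15
gripper_force: 30.0
```

Request:
play_rows(
  xyz=[
    [0,0,0.05],
    [0,0,0.05],
    [0,0,0],
  ],
  twist=[
    [0,0,0],
    [0,0,0],
    [0,0,0],
  ],
)

```text
clock: 15.97
position: [0.4712, -0.106, 0.0849]
tcp_rot: [[0.66, -0.751, -0.0], [-0.751, -0.66, 0.0], [-0.0, -0.0, -1.0]]
force: [-2.1, 4.7, 0.6]
width: 0.154
gripper_force: 30.0
```

Request:
play_rows(
  xyz=[
    [0,0,0.05],
    [0,0,0],
    [0,0,0],
  ],
  twist=[
    [0,0,0],
    [0,0,0],
    [0,0,0],
  ],
)

```text
clock: 16.22
position: [0.4712, -0.106, 0.0845]
tcp_rot: [[0.66, -0.751, -0.0], [-0.751, -0.66, 0.0], [-0.0, -0.0, -1.0]]
force: [-2.4, 4.6, 2.8]
width: 0.154
gripper_force: 30.0
```

Request:
play_rows(
  xyz=[
    [0,0,0.05],
    [0,0,0],
    [0,0,0],
  ],
  twist=[
    [0,0,0],
    [0,0,0],
    [0,0,0],
  ],
)

```text
clock: 16.47
position: [0.4712, -0.106, 0.084]
tcp_rot: [[0.66, -0.751, -0.0], [-0.751, -0.66, 0.0], [-0.0, -0.0, -1.0]]
force: [-1.8, 5.3, 3.8]
width: 0.152
gripper_force: 30.0
```

Run:
```python
from h import *
import cv2
st(.4711,-.1066,.097,-.289)
im=cams.snapshot("scene")
cv2.imwrite("pics/s1.png",cv2.resize(im[150:310,300:500],None,fx=3.5,fy=3.5,interpolation=cv2.INTER_CUBIC))
```

```text
t 16.47 p [ 0.4712 -0.106   0.084 ] yaw -0.8495 tilt [-0.0001  0.0002] F [-1.8  5.3  3.8] T [1.15 0.62 0.01] w 0.152 gf 30.0
delta tool cm [ 0.04  0.05 -1.3 ] twist -0.5605
```

Request:
play_rows(
  xyz=[
    [0,0,0],
    [0,0,0],
    [0,0,0],
    [0,0,0],
    [0,0,0],
    [0,0,0],
    [0,0,0],
    [0,0,0],
  ],
  twist=[
    [0,0,0],
    [0,0,0],
    [0,0,0],
    [0,0,0],
    [0,0,0],
    [0,0,0],
    [0,0,0],
    [0,0,0],
  ],
  grip=0,
)

```text
clock: 17.18
position: [0.4713, -0.1062, 0.0841]
tcp_rot: [[0.661, -0.751, 0.0], [-0.751, -0.661, -0.0], [0.0, -0.0, -1.0]]
force: [-1.1, 1.1, -0.2]
width: 0.705
gripper_force: 0.0
```

Run:
```python
from h import *
st()
```

```text
t 17.18 p [ 0.4713 -0.1062  0.0841] yaw -0.8492 tilt [ 0.0001 -0.    ] F [-1.1  1.1 -0.2] T [0.09 0.05 0.02] w 0.705 gf 0.0
delta tool cm [-0.04 -0.13  0.  ]
```

Request:
play_rows(
  xyz=[
    [0,0,0],
    [0,0,-1],
    [0,0,-2],
    [0,0,-2.5],
    [0,0,-2.5],
    [0,0,-2.5],
    [0,0,0],
    [0,0,0],
  ],
  twist=[
    [0,0,0],
    [0,0,0],
    [0,0,0],
    [0,0,0],
    [0,0,0],
    [0,0,0],
    [0,0,0],
    [0,0,0],
  ],
)

```text
clock: 17.85
position: [0.4721, -0.1063, 0.1908]
tcp_rot: [[0.661, -0.751, 0.003], [-0.751, -0.661, -0.001], [0.003, -0.002, -1.0]]
force: [-0.0, -0.2, -1.0]
width: 1.0
gripper_force: 0.0
```

Run:
```python
from h import *
import cv2
st()
a=cv2.resize(cams.snapshot("scene")[190:290,330:450],None,fx=5,fy=5,interpolation=cv2.INTER_CUBIC)
cv2.imwrite("pics/s2.png",a)
```

```text
t 17.85 p [ 0.4721 -0.1063  0.1908] yaw -0.8492 tilt [ 0.0032 -0.0009] F [-0.  -0.2 -1. ] T [0.1  0.01 0.02] w 1.0 gf 0.0
delta tool cm [-0.11 -0.08 -0.  ]
```

View pics/s2.png

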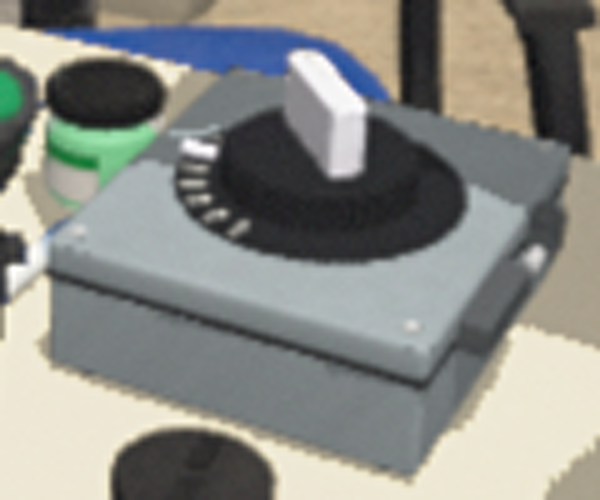

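The scene crop shows the dial sunk, its bar upright, with top corners at about (306,50) and (366,97), and lid screws at (80,232) and (411,325). I'll project a model at several depths, using the screws to cancel the calibration offset.

Run:
```python
from h import *
c=cams.calibration("scene")
def pr(P):
    d=np.array(c["rotation"]).T@(np.array(P)-c["origin"]);K=c["camera_matrix"]
    return (np.array([K[0,0]*d[0]/-d[2]+K[0,2],K[1,1]*d[1]/d[2]+K[1,2]])-[330,190]+.4)*5
R=lambda a:np.array([[np.cos(a),-np.sin(a)],[np.sin(a),np.cos(a)]])
ctr=np.array([.4712,-.1063])
for s in[(.0665,.0775),(-.0665,.0775)]: print("screw",pr([*(ctr+R(-.027)@s),.063]).round(0))
print("block top?",pr([*(ctr+R(-.027)@[.0515,0]),.069]).round(0))
for d in(0,.009,.011,.012,.013):
    print(d,[pr([*(ctr+R(-.849)@s),.1235-d]).round(0).tolist() for s in[(26,7)*np.array(.001),(26e-3,-7e-3),(-26e-3,-7e-3),(-26e-3,7e-3)]],"disc",pr([*(ctr+R(-.849)@[-.026,.007]),.0935-d]).round(0))
```

```text
screw [ 75. 233.]
screw [413. 329.]
block top? [199. 143.]
0 [[286.0, 22.0], [320.0, 18.0], [371.0, 76.0], [335.0, 80.0]] disc [330. 152.]
0.009 [[285.0, 43.0], [319.0, 39.0], [369.0, 98.0], [334.0, 102.0]] disc [329. 173.]
0.011 [[285.0, 47.0], [318.0, 43.0], [369.0, 103.0], [333.0, 107.0]] disc [329. 177.]
0.012 [[285.0, 49.0], [318.0, 46.0], [369.0, 105.0], [333.0, 109.0]] disc [328. 180.]
0.013 [[284.0, 52.0], [318.0, 48.0], [369.0, 107.0], [333.0, 111.0]] disc [328. 182.]
```

The depth looks like 11–13 mm. To be sure it's home, I'll shut the fingers and gently touch the bar's top, which gives the exact height.

Request:
play_rows(
  xyz=[
    [0,0,0],
    [-0.1,-0.05,0],
    [0,0,1],
    [0,0,1],
    [0,0,1],
    [0,0,1],
    [0,0,1],
    [0,0,1],
  ],
  twist=[
    [0,0,0],
    [0,0,0],
    [0,0,0],
    [0,0,0],
    [0,0,0],
    [0,0,0],
    [0,0,0],
    [0,0,0],
  ],
  grip=255,
)

```text
clock: 18.57
position: [0.4707, -0.105, 0.1276]
tcp_rot: [[0.661, -0.751, -0.001], [-0.751, -0.661, 0.0], [-0.001, 0.0, -1.0]]
force: [0.0, -0.7, -0.1]
width: 0.447
gripper_force: 0.0
```

Request:
play_rows(
  xyz=[
    [0,0,0],
    [0,0,0],
    [0,0,0],
    [0,0,0.3],
    [0,0,0.3],
    [0,0,0.3],
    [0,0,0.3],
    [0,0,0],
  ],
  twist=[
    [0,0,0],
    [0,0,0],
    [0,0,0],
    [0,0,0],
    [0,0,0],
    [0,0,0],
    [0,0,0],
    [0,0,0],
  ],
)

```text
clock: 19.23
position: [0.4707, -0.105, 0.1165]
tcp_rot: [[0.661, -0.751, -0.001], [-0.751, -0.661, 0.0], [-0.001, 0.0, -1.0]]
force: [-0.4, 0.6, -0.2]
width: 0.001
gripper_force: 0.0
```

Request:
play_rows(
  xyz=[
    [0,0,0.1],
    [0,0,0.1],
    [0,0,0.1],
    [0,0,0],
    [0,0,0],
  ],
  twist=[
    [0,0,0],
    [0,0,0],
    [0,0,0],
    [0,0,0],
    [0,0,0],
  ],
)

```text
clock: 19.65
position: [0.471, -0.1051, 0.114]
tcp_rot: [[0.661, -0.751, -0.0], [-0.751, -0.661, -0.0], [-0.0, 0.0, -1.0]]
force: [0.3, 0.5, -0.5]
width: 0.001
gripper_force: 0.0
```

Request:
play_rows(
  xyz=[
    [0,0,0.05],
    [0,0,0],
    [0,0,0],
  ],
  twist=[
    [0,0,0],
    [0,0,0],
    [0,0,0],
  ],
)

```text
clock: 19.9
position: [0.471, -0.1051, 0.1136]
tcp_rot: [[0.661, -0.751, 0.0], [-0.751, -0.661, -0.0], [0.0, -0.0, -1.0]]
force: [0.3, 0.2, 0.1]
width: 0.004
gripper_force: 0.0
```

Request:
play_rows(
  xyz=[
    [0,0,0.05],
    [0,0,0],
    [0,0,0],
  ],
  twist=[
    [0,0,0],
    [0,0,0],
    [0,0,0],
  ],
)

```text
clock: 20.15
position: [0.4709, -0.1051, 0.113]
tcp_rot: [[0.661, -0.751, -0.0], [-0.751, -0.661, 0.0], [-0.0, 0.0, -1.0]]
force: [1.1, 0.4, 0.3]
width: 0.002
gripper_force: 0.0
```

Request:
play_rows(
  xyz=[
    [0,0,0.05],
    [0,0,0],
    [0,0,0],
  ],
  twist=[
    [0,0,0],
    [0,0,0],
    [0,0,0],
  ],
)

```text
clock: 20.4
position: [0.471, -0.1051, 0.1125]
tcp_rot: [[0.661, -0.751, -0.0], [-0.751, -0.661, 0.0], [-0.0, 0.0, -1.0]]
force: [0.1, -0.4, -0.5]
width: 0.004
gripper_force: 0.0
```

Request:
play_rows(
  xyz=[
    [0,0,0.05],
    [0,0,0],
    [0,0,0],
  ],
  twist=[
    [0,0,0],
    [0,0,0],
    [0,0,0],
  ],
)

```text
clock: 20.65
position: [0.471, -0.1051, 0.112]
tcp_rot: [[0.661, -0.751, -0.0], [-0.751, -0.661, 0.0], [-0.0, 0.0, -1.0]]
force: [-0.8, 0.0, 0.4]
width: 0.004
gripper_force: 0.0
```

Request:
play_rows(
  xyz=[
    [0,0,0.05],
    [0,0,0],
    [0,0,0],
  ],
  twist=[
    [0,0,0],
    [0,0,0],
    [0,0,0],
  ],
)

```text
clock: 20.9
position: [0.4709, -0.105, 0.1115]
tcp_rot: [[0.661, -0.751, -0.0], [-0.751, -0.661, 0.0], [-0.0, 0.0, -1.0]]
force: [0.2, 0.9, -1.0]
width: 0.005
gripper_force: 0.0
```

The shut fingertips reach z = 0.1115 with no contact, so the dial is at least 12 mm down and fully home. I'll retreat now.

Request:
play_rows(
  xyz=[
    [0,0,-1],
    [0,0,-2],
    [0,0,-2.5],
    [0,0,-2.5],
    [0,0,-1],
    [0,0,0],
    [0,0,0],
    [0,0,0],
  ],
  twist=[
    [0,0,0],
    [0,0,0],
    [0,0,0],
    [0,0,0],
    [0,0,0],
    [0,0,0],
    [0,0,0],
    [0,0,0],
  ],
)

```text
clock: 21.57
position: [0.4703, -0.1049, 0.2005]
tcp_rot: [[0.661, -0.751, -0.001], [-0.751, -0.661, 0.0], [-0.001, 0.001, -1.0]]
force: [-0.4, 0.6, -0.1]
width: 0.001
gripper_force: 0.0
```

```bash
python3 -c "
from bench import order
print(order.job_done())"
```

```text
the job is handed in; nothing more can be done
None
```

I handed the job in at 21.6 s: the dial went to the second left mark, rested, went to the first right mark, then on until it eased over its gate (7.4 to 0.4 N); it was pushed at least 12 mm down, by a fingertip height check, at under 8 N measured and released, and nothing else was touched.

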